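# Serve a mosquito coil onto its stand with the spatula

## Robot

A 6-joint arm with a two-finger parallel gripper is mounted at the origin on the work surface. World frame = base frame: x ahead of the robot, y to its left, z up, the work surface at z = 0. Lengths are in m, angles in rad, forces in N, time in s.
With the tool pointing down it reaches from about 0.225 to 0.875 m from the base axis. Payload 3.4 kg.
Tool frame: the origin (TCP) lies on the centre line of the jaws, within the pads' length; the fingertips stand 17 mm ahead of it and the grasp point (between the pads) lies 2 mm behind it (arm.tip_reach is the distance from the TCP to the fingertips, in m); z points along the fingers, y is the line along which they close (so a half turn about z gives the same grasp; the last joint's range is limited). The gripper opens to 85 mm and grips with 20 to 120 N. Pads are 22 mm wide; open, the fingers measure 114 mm over their backs; the gripper's body (76 mm by 85 mm) begins 54 mm behind the grasp point. The pads swing forward as they close: fully open they stand 13 mm farther back than shut.
Start: joints at [1.07, 0.276, 1.505, -0, 1.361, -0.121], TCP at [0.213, 0.534, 0.248] pointing down, gripper open.
Joint ranges: [-2.89, 2.89], [-0.75, 2.08], [0.22, 2.7], [-1.18, 4.32], [0.11, 2.71], [-2.7, 2.7]. Speed limits (rad/s): [2.57, 2.57, 3.14, 3.14, 3.14, 3.14].

## Interface

Orientations are given as a unit quaternion [w, x, y, z].
In Python, from bench import arm, grab_frame, camera_params, order gives the robot as it stands.
- The arm moves only by the tool move_arm, never from a script. Its argument "commands" is one flat list of numbers, 7 for each row, row after row: the shift along the tool's x, y, z normalised to -1 to 1, where 1 is 2.5 cm, then the turn, a rotation vector about the tool's x, y, z normalised to -1 to 1, where 1 is 2 pi rad, then the closure, from 0 (fully open) to 1 (shut). In form: [dx, dy, dz, ax, ay, az, grip, dx, dy, dz, ax, ay, az, grip, ...]. A call has 1 to 12 rows; each row shifts and turns the commanded pose from where the row before left it, along the tool's axes as they then stand; what a row does not reach is not made up. A row lasts 1/12 s, in which the tool goes at most 41.7 mm and 7.16 degrees, less where a joint would pass 70% of its speed; a pose out of reach is approached as far as the arm can. A call with a number of a shift or a turn outside -1 to 1 is refused whole. A call with a gripper value outside its range is refused whole. The fingers move at their own pace and stop on an object; "force" is the grip in N (left out, the last holds). Time passes only in rows, so rows that do not move let the fingers close. It gives the time, the measured TCP pose, the force, the opening and the grip force at its end, in the units of the state.
- arm.get_state(): the state, without advancing time (a new reading comes with each control period).
- grab_frame(name): name is "side" or "top" or "wrist"; returns (picture, depth): 400x640x3 uint8, red, green, blue; 400x640 float32, m along the optical axis (not along the pixel's ray), 0 where there is no reading.
- camera_params(name): a dict with "fx", "fy", "cx", "cy" (pixels), "cam_to_world" (4x4, takes a point from camera to world coordinates); the wrist camera has in their place "T_tool_cam" (4x4, takes a point from camera to tool coordinates, whose origin is the TCP and whose axes are the flange's). Camera axes: x right, y down, z forward; pixel columns grow to the right and rows downward; lengths in m; the calibration is good to about 2 mm. A picture is of the moment at which its call begins: read the wrist's pose just before it. camera_params takes no time and is no camera call.
- order.sign_off(): hands the job in; it is judged then, once.
The state is a dict: "time_s": time; "qpos": joint angles; "qd": joint speeds; "joint_efforts": joint torques, N m; "eef_pos": TCP position; "tool_rot": TCP orientation; "force": force on the tool from outside, world axes, zero at the start; "moment": the same for the moment, N m; "gripper_width": finger opening in m; "grip_force": force on a finger pad.
Only numpy, scipy, OpenCV 4.12 (cv2) and the standard library are available. Lean on these libraries where they do the work, as an engineer would, in place of code of your own. Each camera call takes 0.05 s, during which the arm holds its last target. There are 200 camera calls.

## Task

Pick up the spatula by its wooden handle, slide its blade in under the green mosquito coil lying across the red tin, lift the coil clear and carry it level to the bare steel stand. Lower it gently so that it lies flat and centred across the stand's two side walls, slide the spatula out, and set the spatula down flat on the ledge, its blade well clear of the stand. The coil is brittle: never touch it with the gripper or arm.

Things in the scene. Friction and masses are not known exactly. Their poses are not given: they have to be found in the camera images.
- coil: Unlit mosquito coil pair, one rigid dark-green disc with a spiral groove on top, 110 mm diameter, 6 mm thick, about 30 g. Origin: centre of its underside, z up. At the start it lies centred within 6 mm across the tops of the red tin's two side walls, underside 26 mm above the ledge; its yaw means nothing.
- spatula: Loose, 140 g. Origin: centre of blade's underside; x to the tip, z up. Steel blade 110 x 42 x 2.5 mm; from its rear (x -55) a neck rises to the wooden handle, a level bar along x: x -168 to -68 mm, 22 mm wide, 44 to 68 mm up. Grip it mid-length (x -118, 56 up), 30 N or more, to keep the blade level. A wire foot (42 wide, x -161) at the blade's level lets it stand level on the ledge.
- tin: Red tin, fixed on the ledge, open at front (-x); lid folded back flat beyond it (x 50 to 156 mm, 6 mm high). Origin: centre of underside, x from front to lid, z up. Floor 100 mm long (x), 2 mm thick; side walls along x at y +-40 mm, 6 mm thick, 26 mm high, 74 mm apart inside. The blade goes in from the front along +x between the walls, in the 24 mm gap between floor and coil.
- stand: Bare steel coil stand, fixed on the ledge; same shape and axes as the tin, no lid. Origin: centre of underside, z up. Floor 100 mm long (x), 2 mm thick; side walls along x at y +-40 mm, 6 mm thick, 26 mm high, 74 mm apart inside. The coil goes across the wall tops, centred; the blade, handle to the front (-x), sinks between the walls, and is drawn out along -x.
Not all that is in view belongs to the job. What is meant by the tin is not purple, and is the smaller of those in its own colour. What is shaped like the stand but blue is not meant.

How it is judged:
On the way:
1. the coil is carried by the spatula alone, its underside at least 45 mm above the ledge and within 20 degrees of level (height (world z) of coil above 0.045 m and contact force between coil and spatula above 0.05 N and contact force between coil and tin below 0.02 N and angle between coil's own z axis and vertical below 0.35 rad), for 0.2 s.
At the end, for the whole second after the job is handed in: The coil rests flat (10 degrees) across the steel stand's walls, underside 20 to 32 mm up, within 20 mm of centre; the spatula, off the coil, rests level (10 degrees) on the ledge, blade under 12 mm up, blade centre over 100 mm from the stand's centre lengthwise or 60 mm sideways (horizontal distance between coil and stand below 0.02 m and z of coil in the frame of stand between 0.02 and 0.032 m and angle between each of coil, spatula's own z axis and vertical below 0.17 rad and linear speed of each of coil, spatula below 0.02 m/s and contact force between coil and spatula below 0.02 N and height (world z) of spatula below 0.012 m and (x of spatula in the frame of stand above 0.1 m or x of spatula in the frame of stand below -0.1 m or y of spatula in the frame of stand above 0.06 m or y of spatula in the frame of stand below -0.06 m)); the robot touches nothing.
It fails at once if the gripper or the arm touches the coil (contact force between any of the fingers, the arm and coil above 0.2 N).
It fails at once if the coil strikes the stand hard (more than 10 N) (contact force between coil and stand above 10 N).
It also fails if it takes over 70 s, if anything falls off the work surface, if the arm or the gripper's body presses on something with over 40 N, if the wrist force passes 120 N, or if a joint passes its speed limit or range.

## Working session

There is one attempt and no reset: what is moved stays moved. The work goes in short steps, Python scripts to look and compute and a tool call to move; the robot and the scene stay as the last step left them, time stands still between calls to the robot, and variables do not carry over. Pictures are saved under pics/ and viewed, at most 10 in all, crops included, and the job is handed in when it is done.

Besides the shell and the picture viewer there is one more tool, called after ">>>" as name(argument=value, ...) on one line, values as JSON. move_arm: Moves the arm, as the interface text tells. Scaled input: -1 to 1 covers 2.5 cm each way for a shift and 2 pi rad each way for a turn. Its arguments: {"type":"object","properties":{"commands":{"type":"array"},"force":{"type":"number"}},"required":["commands"]}

```bash
ls; mkdir -p pics; python3 - <<'E'
from bench import arm, grab_frame, camera_params
import cv2,numpy as np
print(arm.get_state())
for n in ("top","side"):
    p,d=grab_frame(n); np.savez(f"{n}.npz",p=p,d=d); cv2.imwrite(f"pics/{n}.png",p[:,:,::-1])
    print(n,camera_params(n))
print(camera_params("wrist"))
E
```

```text
pics
{'time_s': 0.0, 'qpos': array([ 1.07002962e+00,  2.76608634e-01,  1.50617711e+00, -2.28019404e-05,
        1.36069268e+00, -1.21011342e-01]), 'qd': array([-0.00111722, -0.00204158,  0.00064964,  0.00138645, -0.00050507,
       -0.00023477]), 'joint_efforts': array([ 2.40954156e-03, -4.16778696e+01, -2.45811260e+01,  1.45387794e-04,
        1.08279721e-02,  3.12657949e-05]), 'eef_pos': array([0.21291726, 0.5335708 , 0.24741439]), 'tool_rot': array([-2.77819715e-04,  1.88736349e-01,  9.82027343e-01, -9.01094948e-04]), 'force': array([-0.25827259,  0.44930914, -0.31871363]), 'moment': array([-0.00903201,  0.01044871,  0.02237743]), 'grip_force': 0.0, 'gripper_width': 0.08540509221146471}
top {'fx': 509.3781609667162, 'fy': 509.3781609667162, 'cx': 324.67843115814065, 'cy': 191.57503757975746, 'cam_to_world': array([[ 1.44975500e-03, -9.96510235e-01,  8.34580742e-02,
         4.07545767e-01],
       [-9.99941840e-01, -2.33654637e-03, -1.05288997e-02,
        -1.93308022e-01],
       [ 1.06871600e-02, -8.34379559e-02, -9.96455665e-01,
         1.50225364e+00],
       [ 0.00000000e+00
[... 189 characters left out ...]
ray([[ 0.87476771, -0.36173039,  0.32238575,  0.07294536],
       [-0.48420201, -0.67752889,  0.55362714, -0.96226568],
       [ 0.0181619 , -0.64039497, -0.76783098,  1.13224495],
       [ 0.        ,  0.        ,  0.        ,  1.        ]])}
{'fx': 323.1845775210521, 'fy': 323.1845775210521, 'cx': 316.2666192825967, 'cy': 197.8336608121497, 'T_tool_cam': array([[-1.28082657e-03, -9.57655121e-01, -2.87914967e-01,
         7.39787775e-02],
       [ 9.99999163e-01, -1.17417088e-03, -5.43128208e-04,
         8.81813587e-04],
       [ 1.82068139e-04, -2.87915422e-01,  9.57655824e-01,
        -1.24931655e-01],
       [ 0.00000000e+00,  0.00000000e+00,  0.00000000e+00,
         1.00000000e+00]])}
```

View pics/top.png

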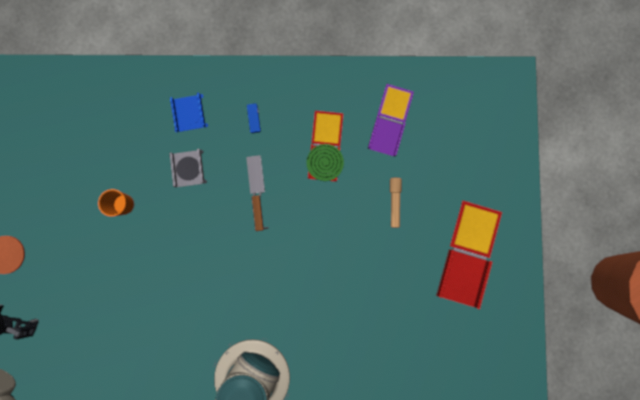

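View pics/side.png

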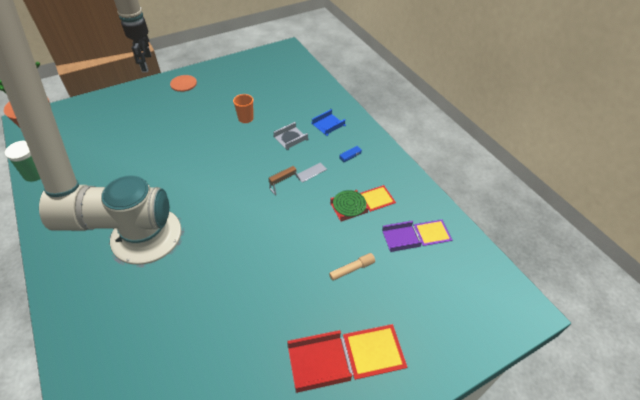

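The three tins are red small (325,162) with the coil, red large (465,280) and purple (385,135). The small red one is meant: it is not purple and is the smaller of the two reds. There are two stand shapes, grey (188,168) and blue (188,113), and the bare steel one is grey. The spatula has its blade at (255,173) and handle at (258,213). The stick at (395,200) and the blue bar at (253,118) are distractors.

```bash
cat > h.py <<'E'
import numpy as np,cv2
from scipy.spatial.transform import Rotation as R
from bench import arm, grab_frame, camera_params
def T_tool(s):
    T=np.eye(4); w,x,y,z=s["tool_rot"]; T[:3,:3]=R.from_quat([x,y,z,w]).as_matrix(); T[:3,3]=s["eef_pos"]; return T
def cam(n,s=None):
    c=camera_params(n); M=c["cam_to_world"] if n!="wrist" else T_tool(s)@c["T_tool_cam"]; return c,M
def ray(c,M,uv,z):
    uv=np.atleast_2d(np.asarray(uv,float)); d=np.c_[(uv[:,0]-c["cx"])/c["fx"],(uv[:,1]-c["cy"])/c["fy"],np.ones(len(uv))]@M[:3,:3].T
    return M[:3,3]+d*((z-M[2,3])/d[:,2])[:,None]
def blobs(mask,amin=30):
    n,l,st,ce=cv2.connectedComponentsWithStats(mask.astype(np.uint8)); 
    return [(l==i) for i in range(1,n) if st[i,4]>=amin]
def rect(m):
    c=max(cv2.findContours(m.astype(np.uint8),cv2.RETR_EXTERNAL,cv2.CHAIN_APPROX_NONE)[0],key=len); return c[:,0].astype(float)
def wrect(c,M,m,z):
    P=ray(c,M,rect(m),z)[:,:2]; return cv2.minAreaRect((P*1000).astype(np.float32))
E
python3 - <<'E'
from h import *
f=np.load("top.npz");p=f["p"];c,M=cam("top")
h=cv2.cvtColor(p,cv2.COLOR_RGB2HSV).astype(int);H,S,V=h[...,0],h[...,1],h[...,2]
for n,mk,z in [("green",(H>45)&(H<72)&(S>150),.032),("grey",(S<60)&(V>70),.01),("brown",(H<20)&(S>90)&(V<190),.068),("red",((H<6)|(H>174))&(S>170),.02),("yellow",(H>18)&(H<28)&(S>150),.006)]:
    mk[:70]=0; mk[330:]=0; mk[:,545:]=0
    for b in blobs(mk):
        v,u=np.nonzero(b); print(n,u.mean().round(),v.mean().round(),len(u),[np.round(x,1) for x in wrect(c,M,b,z)])
cv2.imwrite("pics/crop.png",cv2.resize(p[70:250,140:420,::-1],None,fx=2.8,fy=2.8,interpolation=cv2.INTER_CUBIC))
E
```

```text
grey 541.0 156.0 1179 [array([ 543.3, -845.1]), array([ 24.2, 718.2]), np.float64(88.0)]
grey 186.0 168.0 994 [array([601.3, 195.4]), array([103.9,  97.9]), np.float64(8.3)]
grey 255.0 177.0 640 [array([533.8, -10.6]), array([213.4,  45.1]), np.float64(7.1)]
grey 399.0 199.0 64 [array([ 502.6, -418.2]), array([147.2,  32.5]), np.float64(0.2)]
grey 470.0 253.0 102 [array([ 354.8, -635. ]), array([132.6,  20.6]), np.float64(77.1)]
brown 326.0 129.0 331 [array([ 701.7, -214. ]), array([ 82.2, 113.1]), np.float64(84.6)]
brown 395.0 200.0 384 [array([ 498.8, -408.6]), array([ 25.6, 136.1]), np.float64(89.5)]
brown 113.0 203.0 633 [array([495.6, 379.1]), array([76. , 98.3]), np.float64(0.1)]
brown 257.0 213.0 250 [array([467.5, -18.6]), array([96.7, 20.1]), np.float64(7.0)]
brown 475.0 227.0 633 [array([ 423.5, -634.1]), array([116.7, 135.4]), np.float64(73.4)]
brown 10.0 254.0 771 [array([351.4, 661.6]), array([103.1,  63.5]), np.float64(3.1)]
brown 464.0 279.0 2169 [array([ 284.7, -598.9]), array([125.4, 136.4]), np.float64(73.6)]
red 473.0 229.0 282 [array([ 424.2, -648.6]), array([115.9, 134.3]), np.float64(73.5)]
red 464.0 279.0 2032 [array([ 280.6, -612. ]), array([124.8, 135.7]), np.float64(73.4)]
yellow 395.0 103.0 556 [array([ 800.6, -420.3]), array([64.6, 78.6]), np.float64(73.9)]
yellow 327.0 128.0 615 [array([ 723.8, -215.7]), array([67.3, 81.5]), np.float64(84.4)]
yellow 476.0 229.0 1305 [array([ 424.3, -654. ]), array([ 97.1, 116.3]), np.float64(73.6)]
```

View pics/crop.png

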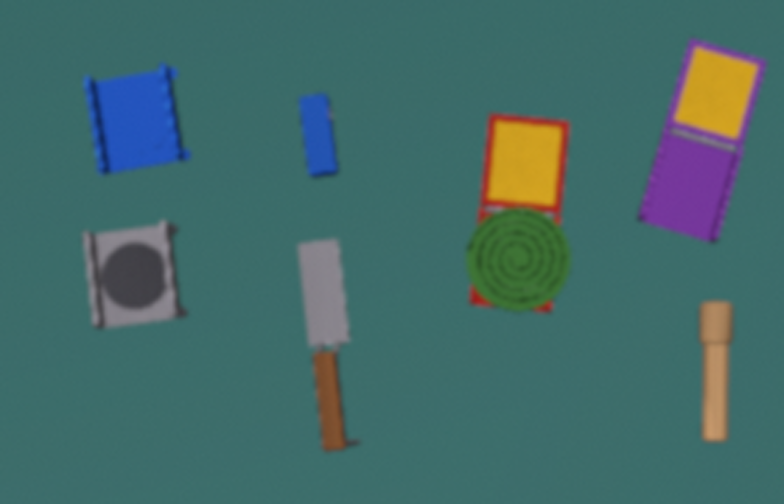

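The crop confirms it. The coil lies on the small red tin, with its lid away from the robot. The spatula lies with its brown handle toward the robot, at yaw ≈7°, and the grey stand is on the left. I'll move above the handle and look with the wrist camera.

>>> move_arm(commands=[0,0,0,0,0,-0.0134,0,0,0,0,0,0,-0.0134,0,0,0,0,0,0,-0.0134,0,0,0,0,0,0,-0.0134,0,0,0,0,0,0,-0.0134,0,0,0,0,0,0,-0.0134,0,-0.3,-0.96,0,0,0,0,0,-0.3,-0.96,0,0,0,0,0,-0.3,-0.96,0,0,0,0,0,-0.3,-0.96,0,0,0,0,0,-0.3,-0.96,0,0,0,0,0,-0.3,-0.96,0,0,0,0,0], force=60)

```text
time_s: 1.1
eef_pos: [0.2759, 0.3955, 0.2479]
tool_rot: [-0.0, -0.063, 0.998, -0.0]
force: [-0.4, -0.8, -0.5]
gripper_width: 0.0855
grip_force: 0.0
```

>>> move_arm(commands=[-0.31,-0.97,0,0,0,0,0,-0.31,-0.97,0,0,0,0,0,-0.31,-0.97,0,0,0,0,0,-0.31,-0.97,0,0,0,0,0,-0.31,-0.97,0,0,0,0,0,-0.31,-0.97,0,0,0,0,0,-0.31,-0.97,0,0,0,0,0,-0.31,-0.97,0,0,0,0,0,-0.31,-0.97,0,0,0,0,0,-0.31,-0.97,0,0,0,0,0,-0.31,-0.97,0,0,0,0,0,-0.31,-0.97,0,0,0,0,0])

```text
time_s: 2.1
eef_pos: [0.4045, 0.1185, 0.2481]
tool_rot: [-0.0, -0.063, 0.998, 0.0]
force: [0.4, 0.4, 0.9]
gripper_width: 0.0853
grip_force: 0.0
```

>>> move_arm(commands=[-0.31,-0.97,0,0,0,0,0,-0.31,-0.97,0,0,0,0,0,-0.31,-0.97,0,0,0,0,0,-0.31,-0.97,0,0,0,0,0,-0.31,-0.97,0,0,0,0,0,-0.31,-0.97,0,0,0,0,0,0,0,0,0,0,0,0])

```text
time_s: 2.68
eef_pos: [0.4709, -0.0226, 0.2479]
tool_rot: [0.001, -0.061, 0.998, -0.001]
force: [0.4, 0.3, 0.4]
gripper_width: 0.0855
grip_force: 0.0
```

```bash
python3 - <<'E'
from h import *
s=arm.get_state(); p,d=grab_frame("wrist"); np.savez("w1.npz",p=p,d=d,pos=s["eef_pos"],rot=s["tool_rot"])
print(s["eef_pos"],s["tool_rot"],s["time_s"],s["qpos"])
cv2.imwrite("pics/w1.png",p[:,:,::-1])
E
```

```text
[ 0.47089672 -0.02260491  0.24788976] [ 5.26500736e-04 -6.09656610e-02  9.98138791e-01 -1.36586924e-03] 2.6833 [-0.19394114  0.11849533  1.7124785  -0.00246182  1.30891169 -1.88610924]
```

View pics/w1.png

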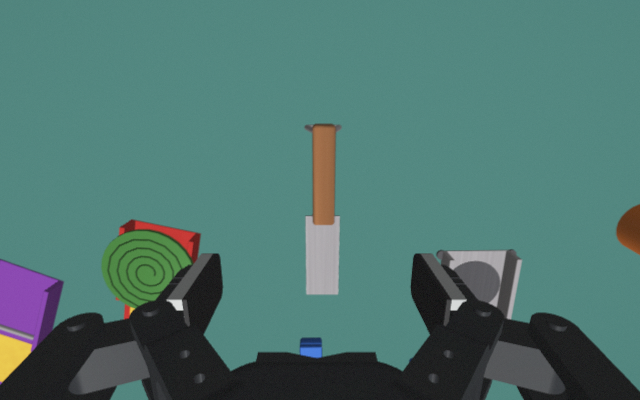

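```bash
python3 - <<'E'
from h import *
f=np.load("w1.npz");p=f["p"];s=dict(eef_pos=f["pos"],tool_rot=f["rot"]);c,M=cam("wrist",s)
h=cv2.cvtColor(p,cv2.COLOR_RGB2HSV).astype(int);H,S,V=h[...,0],h[...,1],h[...,2]
print("M",M[:3,3])
def win(m,u0,u1,v0,v1):
    q=np.zeros_like(m);q[v0:v1,u0:u1]=m[v0:v1,u0:u1];return q
for n,mk,z in [("blade",win((S<60)&(V>90),295,350,214,310),.0025),("handle",win((H<20)&(S>90),300,350,110,235),.068),("coil",win((H>45)&(H<70)&(S>120),90,200,200,320),.032)]:
    b=max(blobs(mk),key=np.sum); v,u=np.nonzero(b);print(n,u.mean(),v.mean(),u.min(),u.max(),v.min(),v.max(),[np.round(x,1) for x in wrect(c,M,b,z)])
# handle ends on top
f2=win((H<20)&(S>90),300,350,110,235)
print("teal",h[50,300],"red",h[240,180],"grey",h[265,450],"coil",h[250,140])
red=win(((H<8)|(H>172))&(S>120),100,210,205,270);b=max(blobs(red),key=np.sum)
ap=cv2.approxPolyDP(rect(b).astype(np.int32),3,True)[:,0];print("redpoly",ap.tolist());print(np.round(ray(c,M,ap,.026)[:,:2]*1000,1).tolist())
g=win((S<70)&(V>60),436,530,245,320);b=max(blobs(g),key=np.sum)
ap=cv2.approxPolyDP(rect(b).astype(np.int32),3,True)[:,0];print("greypoly",ap.tolist());print(np.round(ray(c,M,ap,.026)[:,:2]*1000,1).tolist())
E
```

```text
M [ 0.3976766  -0.03019677  0.37275169]
blade 321.8365231259968 256.88556618819774 305 339 214 294 [array([583.5,  -1.5]), array([111.6,  43. ]), np.float64(6.8)]
handle 323.2825174825175 173.81258741258742 313 335 125 224 [array([467. , -15.5]), array([97.8, 20.4]), np.float64(6.7)]
coil 135.33026941362917 264.29952456418386 102 179 230 307 [array([ 609.2, -220.7]), array([ 74.4, 108.9]), np.float64(68.1)]
teal [ 85  99 137] red [  1 186 197] grey [150   4 172] coil [ 56 126 136]
redpoly [[120, 227], [119, 234], [139, 228], [163, 232], [177, 240], [193, 261], [196, 258], [199, 234], [133, 220]]
[[564.0, -239.1], [573.0, -240.8], [562.6, -217.4], [564.2, -189.9], [572.4, -173.8], [597.5, -154.9], [593.1, -151.4], [561.7, -148.4], [553.4, -223.9]]
greypoly [[437, 252], [441, 263], [436, 259], [436, 276], [451, 298], [447, 300], [445, 319], [450, 310], [457, 310], [466, 299], [442, 263], [454, 270], [479, 300], [498, 307], [511, 319], [522, 261], [514, 250]]
[[550.6, 130.8], [564.1, 138.8], [559.7, 131.7], [581.9, 136.8], [609.7, 162.1], [613.1, 157.9], [640.4, 161.9], [626.7, 165.0], [625.6, 173.7], [608.8, 180.8], [564.0, 140.0], [571.4, 156.4], [608.2, 197.1], [615.1, 223.2], [630.3, 244.4], [549.8, 233.6], [537.0, 220.0]]
```

>>> move_arm(commands=[0.12,0.3,0.9,0,0,0,0,0,0,0.9,0,0,0,0,0,0,0.9,0,0,0,0,0,0,0.9,0,0,0,0,0,0,0.9,0,0,0,0,0,0,0.9,0,0,0,0,0,0,0.9,0,0,0,0,0,0,0.7,0,0,0,0,0,0,0.55,0,0,0,0,0,0,0.2,0,0,0,0,0,0,0,0,0,0,0,0,0,0,0,0,0,0])

```text
time_s: 3.73
eef_pos: [0.4649, -0.0112, 0.0548]
tool_rot: [0.0, -0.063, 0.998, 0.0]
force: [0.2, -0.2, -0.5]
gripper_width: 0.0858
grip_force: 0.0
```

>>> move_arm(commands=[0,0,0,0,0,0,1,0,0,0,0,0,0,1,0,0,0,0,0,0,1,0,0,0,0,0,0,1,0,0,0,0,0,0,1,0,0,0,0,0,0,1,0,0,0,0,0,0,1,0,0,0,0,0,0,1,0,0,0,0,0,0,1,0,0,0,0,0,0,1,0,0,0,0,0,0,1,0,0,0,0,0,0,1], force=60)

```text
time_s: 4.73
eef_pos: [0.4651, -0.0119, 0.0547]
tool_rot: [0.0, -0.063, 0.998, -0.0]
force: [0.5, -1.1, 3.1]
gripper_width: 0.021
grip_force: 64.0
```

>>> move_arm(commands=[0,0,-0.3,0,0,0,1,0,0,-0.8,0,0,0,1,0,0,-0.8,0,0,0,1,0,0,-0.8,0,0,0,1,0,0,-0.8,0,0,0,1,0,0,-0.5,0,0,0,1,0,0,0,0,0,0,1,0,0,0,0,0,0,1,0,0,0,0,0,0,1])

```text
time_s: 5.48
eef_pos: [0.4638, -0.0115, 0.1536]
tool_rot: [-0.001, -0.063, 0.998, 0.0]
force: [-0.5, -0.5, -2.3]
gripper_width: 0.0208
grip_force: 63.4
```

```bash
python3 - <<'E'
from h import *
def hsv(p):
    h=cv2.cvtColor(p,cv2.COLOR_RGB2HSV).astype(int); return h[...,0],h[...,1],h[...,2]
def win(m,u0,u1,v0,v1):
    q=np.zeros_like(m);q[v0:v1,u0:u1]=m[v0:v1,u0:u1];return q
def circ(P):
    A=np.c_[2*P,np.ones(len(P))];x=np.linalg.lstsq(A,(P**2).sum(1),rcond=None)[0];return x[:2]*1e3,1e3*np.sqrt(x[2]+x[:2]@x[:2])
for n,wc,ws in [("top",(295,360,130,195),(160,215,140,195)),("side",(320,380,180,225),(265,315,115,155))]:
    p=np.load(n+".npz")["p"];c,M=cam(n);H,S,V=hsv(p)
    b=max(blobs(win((H>45)&(H<72)&(S>130),*wc)),key=np.sum)
    P=ray(c,M,rect(b),.029)[:,:2];print(n,"coil",b.sum(),P.mean(0)*1e3,circ(P),cv2.minAreaRect((P*1e3).astype(np.float32)))
    b=max(blobs(win((S<70),*ws)),key=np.sum)
    for z in (.026,.002):print(" stand",z,[np.round(x,1) for x in wrect(c,M,b,z)])
    dk=max(blobs(win((S<70)&(V<95),*ws)),key=np.sum);v,u=np.nonzero(dk);print(" dark disc",u.mean(),v.mean(),ray(c,M,[[u.mean(),v.mean()]],.002)*1e3)
    yl=win((H>15)&(H<30)&(S>130),300,400,100,220)
    b=max(blobs(yl),key=np.sum);print(" lid",[np.round(x,1) for x in wrect(c,M,b,.006)])
s=arm.get_state(); p,d=grab_frame("wrist"); c,M=cam("wrist",s);H,S,V=hsv(p);cv2.imwrite("pics/w2.png",p[:,:,::-1])
print(s["eef_pos"],s["tool_rot"])
b=max(blobs(win((S<60)&(V>90),270,370,200,360)),key=np.sum);v,u=np.nonzero(b);print(u.min(),u.max(),v.min(),v.max());z=s["eef_pos"][2]-.0525;print("blade",[np.round(x,1) for x in wrect(c,M,b,z)])
print("blade depth z:", [round(float((M[:3,:3]@(d[r,320]*np.array([(320-c["cx"])/c["fx"],(r-c["cy"])/c["fy"],1]))+M[:3,3])[2])*1e3,1) for r in range(v.min()+5,v.max()-3,8)])
np.savez("w2.npz",p=p,d=d,pos=s["eef_pos"],rot=s["tool_rot"])
E
```

```text
top coil 922 [ 617.6908415  -208.54723923] (array([ 616.9398883 , -208.69795083]), np.float64(49.53359958726289)) ((617.6447143554688, -208.26437377929688), (100.00971984863281, 96.33184051513672), 0.14966736733913422)
 stand 0.026 [array([600.2, 191.7]), array([105.7,  98.5]), np.float64(8.4)]
 stand 0.002 [array([603.3, 197.9]), array([107.4, 100.1]), np.float64(8.4)]
 dark disc 185.94243070362472 168.42430703624734 [[600.96475919 201.39262251   2.        ]]
 lid [array([ 723.7, -215.8]), array([70.1, 83.7]), np.float64(84.3)]Traceback (most recent call last):
  File "<stdin>", line 10, in <module>
ValueError: max() iterable argument is empty
```

```bash
python3 - <<'E'
from h import *
def hsv(p):
    h=cv2.cvtColor(p,cv2.COLOR_RGB2HSV).astype(int); return h[...,0],h[...,1],h[...,2]
def win(m,u0,u1,v0,v1):
    q=np.zeros_like(m);q[v0:v1,u0:u1]=m[v0:v1,u0:u1];return q
s=arm.get_state(); p,d=grab_frame("wrist"); c,M=cam("wrist",s);H,S,V=hsv(p);cv2.imwrite("pics/w2.png",p[:,:,::-1])
np.savez("w2.npz",p=p,d=d,pos=s["eef_pos"],rot=s["tool_rot"])
print(s["eef_pos"],s["tool_rot"])
E
```

```text
[ 0.46384494 -0.01147381  0.15357687] [-1.11275558e-03 -6.26166460e-02  9.98036952e-01  3.98709237e-04]
```

View pics/w2.png

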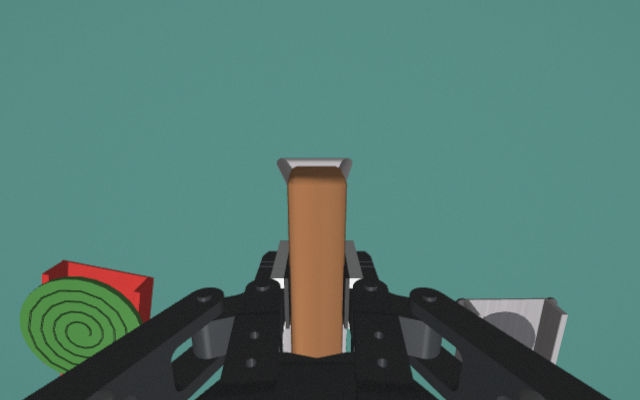

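The spatula is gripped centrally. The coil is at (80,330), the tin front at (65,262)-(152,278) and the stand front at (460,300)-(555,300). I'll enlarge the stand and tin front in w1 to read their corners.

```bash
python3 - <<'E'
import numpy as np,cv2
p=np.load("w1.npz")["p"]
a=cv2.resize(p[215:315,90:210,::-1],None,fx=5,fy=5,interpolation=cv2.INTER_CUBIC)[:,:]
b=cv2.resize(p[240:320,430:530,::-1],None,fx=5,fy=5,interpolation=cv2.INTER_CUBIC)
a=cv2.resize(a,(360,300));
o=np.zeros((400,790,3),np.uint8);o[:400,:500]=b;o[:240,500:788]=cv2.resize(a,(288,240));cv2.imwrite("pics/z.png",o)
E
```

```text
(no output)
```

View pics/z.png

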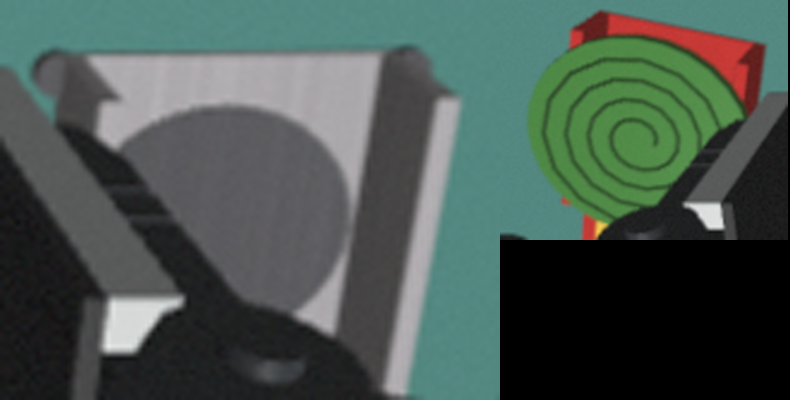

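```bash
python3 - <<'E'
from h import *
f=np.load("w1.npz");s=dict(eef_pos=f["pos"],tool_rot=f["rot"]);c,M=cam("wrist",s)
q=lambda l,z,f=5,o=(430,240):print(np.round(ray(c,M,np.array(l)/f+np.array(o),z)[:,:2]*1e3,1).tolist())
q([(232,222)],.002)
q([(85,55),(380,53)],.002)
q([(460,97),(408,390),(435,95),(385,385)],.026)
# tin (offset crop 500, scale 2.4): front floor edge, right wall top outer, coil center
q([(104,12),(265,43)],.002,2.4,(90,215)) 
q([(137,140)],.031,2.4,(90,215))
p=f["p"];h=cv2.cvtColor(p,cv2.COLOR_RGB2HSV);m=(abs(h[...,0].astype(int)-58)<12)&(h[...,1]>110);m[:, :95]=0;m[:,190:]=0;m[:220]=0;m[310:]=0
b=max(blobs(m),key=np.sum);k=cv2.convexHull(rect(b).astype(np.int32))[:,0];e=cv2.fitEllipse(rect(b).astype(np.float32));print(e)
P=ray(c,M,rect(b),.029)[:,:2];r=rect(b);ok=(r[:,0]<150)|(r[:,1]<255);P=P[ok]
x=np.linalg.lstsq(np.c_[2*P,np.ones(len(P))],(P**2).sum(1),rcond=None)[0];print("coil",x[:2]*1e3,np.sqrt(x[2]+x[:2]@x[:2])*1e3)
E
```

```text
[[600.4, 203.3]]
[[558.3, 154.1], [548.7, 227.6]]
[[547.8, 233.0], [628.7, 244.8], [548.0, 227.0], [628.0, 238.6]]
[[564.2, -236.9], [571.3, -154.9]]
[[617.7, -207.3]]
((141.7429656982422, 265.3775939941406), (70.65581512451172, 85.00745391845703), 64.51285552978516)
coil [ 615.49141118 -208.1859158 ] 52.74849034703063
```

>>> move_arm(commands=[0.15,0,0,0,0,0.0088,1,0.15,0,0,0,0,0.0088,1,0.2,-0.5,0,0,0,0.0088,1,0.3,-0.7,0,0,0,0.0088,1,0.3,-0.8,0,0,0,0,1,0.3,-0.8,0,0,0,0,1,0.3,-0.8,0,0,0,0,1,0.3,-0.8,0,0,0,0,1,0.3,-0.8,0,0,0,0,1,0.3,-0.8,0,0,0,0,1,0.2,-0.8,0,0,0,0,1,0.1,-0.4,0,0,0,0,1], force=80)

```text
time_s: 6.53
eef_pos: [0.3766, -0.1878, 0.1535]
tool_rot: [-0.001, 0.049, 0.999, 0.0]
force: [-0.4, -0.3, -1.3]
gripper_width: 0.0209
grip_force: 81.6
```

>>> move_arm(commands=[0,0,0,0,0,0,1,0,0,0,0,0,0,1,0,0,0,0,0,0,1])

```text
time_s: 6.78
eef_pos: [0.3778, -0.1856, 0.1541]
tool_rot: [-0.0, 0.048, 0.999, 0.001]
force: [0.3, -0.2, -2.6]
gripper_width: 0.0206
grip_force: 81.6
```

```bash
python3 - <<'E'
from h import *
s=arm.get_state();print(s["eef_pos"],s["tool_rot"],s["force"],s["moment"]);X=T_tool(s)[:3,:3];print(X.round(4))
d=np.array([.373,-.183,.067])-s["eef_pos"];print("tool d units",X.T@d/.025)
E
```

```text
[ 0.37778789 -0.18556561  0.1540569 ] [-3.85405807e-04  4.78648246e-02  9.98853444e-01  7.79153538e-04] [ 0.34324327 -0.18913939 -2.56213162] [0.04607684 0.04361316 0.02751834]
[[-9.954e-01  9.560e-02 -7.000e-04]
 [ 9.560e-02  9.954e-01  1.600e-03]
 [ 8.000e-04  1.500e-03 -1.000e+00]]
tool d units [0.19750995 0.07854964 3.48256762]
```

>>> move_arm(commands=[0.2,0.08,0.2,0,0,0,1,0,0,0.6,0,0,0,1,0,0,0.7,0,0,0,1,0,0,0.7,0,0,0,1,0,0,0.6,0,0,0,1,0,0,0.4,0,0,0,1,0,0,0.2,0,0,0,1,0,0,0.07,0,0,0,1,0,0,0,0,0,0,1,0,0,0,0,0,0,1])

```text
time_s: 7.62
eef_pos: [0.3734, -0.184, 0.0682]
tool_rot: [0.0, 0.048, 0.999, -0.0]
force: [-0.2, 0.9, -0.9]
gripper_width: 0.021
grip_force: 81.6
```

```bash
python3 - <<'E'
from h import *
s=arm.get_state();print(s["eef_pos"],s["tool_rot"])
pt,dt=grab_frame("top");ps,ds=grab_frame("side")
c,M=cam("top");h=cv2.cvtColor(pt,cv2.COLOR_RGB2HSV).astype(int)
m=(h[...,1]<70)&(h[...,2]>80);m[:150]=0;m[270:]=0;m[:,:280]=0;m[:,360:]=0
for b in blobs(m,50):
    v,u=np.nonzero(b);print(len(u),u.mean(),v.mean(),[np.round(x,1) for x in wrect(c,M,b,.014)])
    r=rect(b);P=ray(c,M,r,.0145)*1e3;print(P[P[:,0].argmax()])
cv2.imwrite("pics/s3.png",np.vstack([cv2.resize(ps[150:270,230:430,::-1],(600,360),interpolation=cv2.INTER_CUBIC),cv2.resize(pt[130:210,260:460,::-1],(600,240),interpolation=cv2.INTER_CUBIC)]))
E
```

```text
[ 0.37344112 -0.18395805  0.06818098] [ 4.01095224e-04  4.76029169e-02  9.98866245e-01 -1.63029345e-04]
2537 316.5581395348837 237.78399684666928 [array([ 417.2, -211.1]), array([170. , 241.6]), np.float64(63.3)]
[ 548.57530156 -212.88189335   14.5       ]
108 283.1759259259259 255.75925925925927 [array([340.3, -91.4]), array([48.9, 23.2]), np.float64(0.5)]
[364.69578252 -97.0442471   14.5       ]
```

View pics/s3.png

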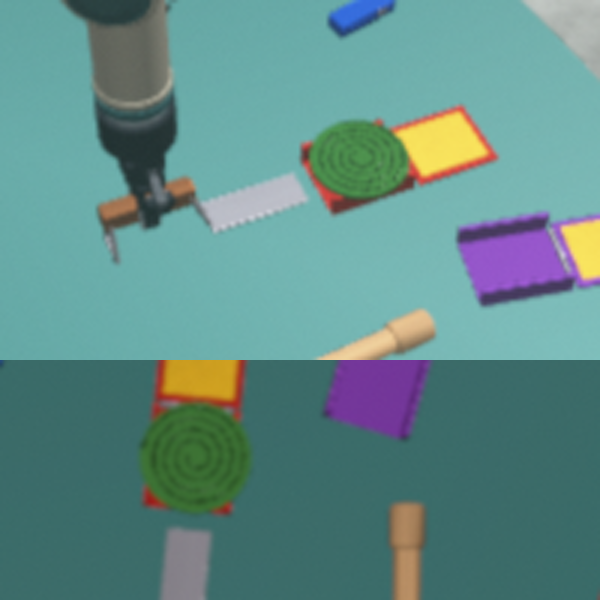

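The blade (grey, tip centre ≈(189,530) in the lower panel) is lined up with the tin's front (144–232). The side view shows it level and below the coil's height, so I'll insert it.

>>> move_arm(commands=[-0.2,0,0,0,0,0,1,-0.4,0,0,0,0,0,1,-0.5,0,0,0,0,0,1,-0.5,0,0,0,0,0,1,-0.5,0,0,0,0,0,1,-0.5,0,0,0,0,0,1,-0.5,0,0,0,0,0,1,-0.5,0,0,0,0,0,1,-0.5,0,0,0,0,0,1,-0.4,0,0,0,0,0,1,-0.2,0,0,0,0,0,1,-0.1,0,0,0,0,0,1])

```text
time_s: 8.72
eef_pos: [0.4936, -0.1956, 0.0676]
tool_rot: [0.0, 0.048, 0.999, 0.0]
force: [0.7, 0.1, -0.7]
gripper_width: 0.0209
grip_force: 81.6
```

>>> move_arm(commands=[0,0,0,0,0,0,1,0,0,0,0,0,0,1])

```text
time_s: 8.88
eef_pos: [0.4919, -0.1953, 0.0676]
tool_rot: [-0.001, 0.048, 0.999, 0.0]
force: [-0.3, -0.0, -0.8]
gripper_width: 0.0208
grip_force: 81.6
```

```bash
python3 - <<'E'
from h import *
pt,dt=grab_frame("top")
c,M=cam("top");h=cv2.cvtColor(pt,cv2.COLOR_RGB2HSV).astype(int)
m=(h[...,0]>45)&(h[...,0]<72)&(h[...,1]>130);m[:130]=0;m[200:]=0;m[:,:290]=0;m[:,365:]=0
b=max(blobs(m),key=np.sum);P=ray(c,M,rect(b),.03);print("coil",P.mean(0)*1e3,cv2.minEnclosingCircle((P[:,:2]*1e3).astype(np.float32)))
E
```

```text
coil [ 622.57257633 -210.45143025   30.        ] ((617.5421142578125, -209.25247192382812), 51.44227981567383)
```

>>> move_arm(commands=[0,0,-0.15,0,0,0,1,0,0,-0.1,0,0,0,1,0,0,-0.06,0,0,0,1,0,0,-0.06,0,0,0,1,0,0,-0.06,0,0,0,1,0,0,-0.06,0,0,0,1,0,0,-0.1,0,0,0,1,0,0,-0.15,0,0,0,1,0,0,-0.2,0,0,0,1,0,0,-0.3,0,0,0,1,0,0,-0.3,0,0,0,1,0,0,-0.3,0,0,0,1])

```text
time_s: 9.93
eef_pos: [0.4927, -0.1956, 0.1148]
tool_rot: [0.0, 0.048, 0.999, -0.0]
force: [0.9, 0.4, -1.3]
gripper_width: 0.0208
grip_force: 81.6
```

>>> move_arm(commands=[0,0,-0.3,0,0,0,1,0,0,-0.3,0,0,0,1,0,0,-0.25,0,0,0,1,0,0,-0.2,0,0,0,1,0,0,-0.1,0,0,0,1,0,0,-0.05,0,0,0,1,0,0,0,0,0,0,1,0,0,0,0,0,0,1,0,0,0,0,0,0,1])

```text
time_s: 10.68
eef_pos: [0.4922, -0.1954, 0.1433]
tool_rot: [-0.0, 0.048, 0.999, 0.0]
force: [-0.3, 0.4, -1.7]
gripper_width: 0.0211
grip_force: 81.6
```

```bash
python3 - <<'E'
from h import *
s=arm.get_state();print(s["eef_pos"],s["tool_rot"],s["force"])
pt,dt=grab_frame("top");ps,ds=grab_frame("side")
c,M=cam("top");h=cv2.cvtColor(pt,cv2.COLOR_RGB2HSV).astype(int)
m=(h[...,0]>45)&(h[...,0]<72)&(h[...,1]>130);m[:130]=0;m[200:]=0;m[:,:280]=0;m[:,370:]=0
b=max(blobs(m),key=np.sum);z=s["eef_pos"][2]-.0547+.0085;r=rect(b);P=ray(c,M,r,z-.003);print(b.sum(),z,r.min(0),r.max(0),"coil",cv2.minEnclosingCircle((P[:,:2]*1e3).astype(np.float32)))
cv2.imwrite("pics/s4.png",np.hstack([cv2.resize(ps[130:250,250:410,::-1],(400,300)),cv2.resize(pt[110:230,245:405,::-1],(400,300))]))
E
```

```text
[ 0.49221389 -0.19537058  0.14334874] [-4.18305698e-04  4.78787947e-02  9.98853030e-01  2.63679512e-04] [-0.30733008  0.3673261  -1.7001055 ]
810 0.0971487423089687 [307. 141.] [342. 175.] coil ((616.9833984375, -208.6490936279297), 51.818973541259766)
```

View pics/s4.png

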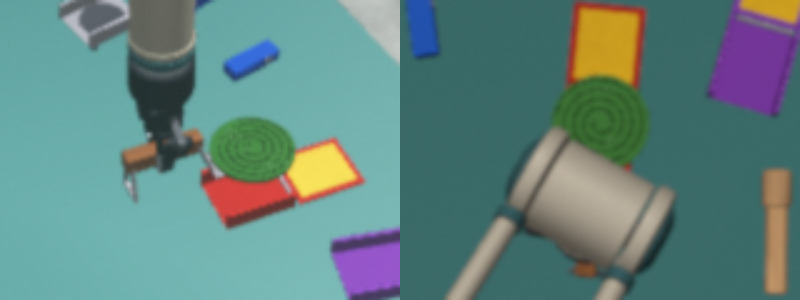

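The coil is clear of the tin and level on the blade, with its centre about (252,147) in the left panel and (600,120) in the right. Next I turn to the stand's yaw and carry it over smoothly.

>>> move_arm(commands=[0,0,0,0,0,-0.002,1,0,0,0,0,0,-0.004,1,0,0,0,0,0,-0.005,1,0,0,0,0,0,-0.005,1,0,0,0,0,0,-0.006,1,0,0,0,0,0,-0.005,1,0,0,0,0,0,-0.005,1,0,0,0,0,0,-0.004,1,0,0,0,0,0,-0.002,1,-0.016,0.15,0,0,0,0,1,-0.03,0.3,0,0,0,0,1,-0.047,0.45,0,0,0,0,1])

```text
time_s: 11.78
eef_pos: [0.4916, -0.1727, 0.1437]
tool_rot: [0.0, -0.071, 0.997, -0.0]
force: [0.5, 0.6, -2.3]
gripper_width: 0.0207
grip_force: 81.5
```

>>> move_arm(commands=[-0.062,0.6,0,0,0,0,1,-0.073,0.7,0,0,0,0,1,-0.073,0.7,0,0,0,0,1,-0.073,0.7,0,0,0,0,1,-0.073,0.7,0,0,0,0,1,-0.073,0.7,0,0,0,0,1,-0.073,0.7,0,0,0,0,1,-0.073,0.7,0,0,0,0,1,-0.073,0.7,0,0,0,0,1,-0.073,0.7,0,0,0,0,1,-0.073,0.7,0,0,0,0,1,-0.073,0.7,0,0,0,0,1])

```text
time_s: 12.78
eef_pos: [0.4826, 0.0375, 0.1438]
tool_rot: [-0.0, -0.072, 0.997, 0.0]
force: [-0.9, -0.1, -1.6]
gripper_width: 0.0206
grip_force: 81.5
```

>>> move_arm(commands=[-0.073,0.7,0,0,0,0,1,-0.073,0.7,0,0,0,0,1,-0.073,0.7,0,0,0,0,1,-0.073,0.7,0,0,0,0,1,-0.073,0.7,0,0,0,0,1,-0.073,0.7,0,0,0,0,1,-0.062,0.6,0,0,0,0,1,-0.047,0.45,0,0,0,0,1,-0.03,0.3,0,0,0,0,1,-0.016,0.15,0,0,0,0,1,0,0.06,0,0,0,0,1,0,0,0,0,0,0,1])

```text
time_s: 13.78
eef_pos: [0.4774, 0.1801, 0.1438]
tool_rot: [-0.0, -0.072, 0.997, -0.0]
force: [-0.9, -0.1, -1.4]
gripper_width: 0.0208
grip_force: 81.6
```

```bash
python3 - <<'E'
from h import *
s=arm.get_state();print(s["eef_pos"],s["tool_rot"],s["force"])
pt,dt=grab_frame("top");ps,ds=grab_frame("side")
c,M=cam("top");h=cv2.cvtColor(pt,cv2.COLOR_RGB2HSV).astype(int)
m=(h[...,0]>45)&(h[...,0]<72)&(h[...,1]>130);m[:110]=0;m[210:]=0;m[:,:140]=0;m[:,250:]=0
b=max(blobs(m),key=np.sum);z=s["eef_pos"][2]-.0547+.0085;r=rect(b);P=ray(c,M,r,z-.003);(x,y),_=cv2.minEnclosingCircle((P[:,:2]*1e3).astype(np.float32));print(b.sum(),z,"coil",x,y)
X=T_tool(s)[:3,:3];e=np.array([.6023-x/1e3,.1977-y/1e3,0]);print("corr units",X.T@e/.025,"yaw",np.degrees(np.arctan2(-X[1,0],-X[0,0])))
E
```

```text
[0.47742536 0.18013269 0.14378655] [-6.79341752e-05 -7.15253713e-02  9.97438773e-01 -9.98469112e-05] [-0.86753373 -0.13427963 -1.37507379]
1039 0.09758655131376204 coil 600.8383178710938 197.69488525390625
corr units [-5.78982533e-02 -8.13987127e-03 -7.13114803e-06] yaw 8.203207656453232
```

>>> move_arm(commands=[-0.03,0,0.1,0,0,0,1,-0.02,0,0.2,0,0,0,1,0,0,0.35,0,0,0,1,0,0,0.4,0,0,0,1,0,0,0.4,0,0,0,1,0,0,0.35,0,0,0,1,0,0,0.2,0,0,0,1,0,0,0.1,0,0,0,1,0,0,0.05,0,0,0,1,0,0,0.05,0,0,0,1,0,0,0.04,0,0,0,1,0,0,0.04,0,0,0,1])

```text
time_s: 14.88
eef_pos: [0.4792, 0.1805, 0.0871]
tool_rot: [0.001, -0.071, 0.997, 0.0]
force: [0.1, 0.7, -1.8]
gripper_width: 0.021
grip_force: 81.6
```

>>> move_arm(commands=[0,0,0.04,0,0,0,1,0,0,0.04,0,0,0,1,0,0,0.04,0,0,0,1,0,0,0.04,0,0,0,1,0,0,0.04,0,0,0,1,0,0,0.04,0,0,0,1,0,0,0.04,0,0,0,1,0,0,0.04,0,0,0,1,0,0,0.04,0,0,0,1,0,0,0.04,0,0,0,1,0,0,0.04,0,0,0,1,0,0,0.04,0,0,0,1])

```text
time_s: 15.88
eef_pos: [0.4789, 0.1804, 0.0748]
tool_rot: [0.0, -0.071, 0.997, 0.0]
force: [0.6, 0.0, -1.5]
gripper_width: 0.0205
grip_force: 81.6
```

>>> move_arm(commands=[0,0,0.05,0,0,0,1,0,0,0.06,0,0,0,1,0,0,0.06,0,0,0,1,0,0,0.06,0,0,0,1,0,0,0.05,0,0,0,1,0,0,0.02,0,0,0,1,0,0,0,0,0,0,1,0,0,0,0,0,0,1])

```text
time_s: 16.55
eef_pos: [0.4788, 0.1804, 0.0673]
tool_rot: [-0.0, -0.071, 0.997, 0.0]
force: [-0.3, 0.1, -2.2]
gripper_width: 0.0208
grip_force: 81.6
```

```bash
python3 - <<'E'
from h import *
s=arm.get_state();print(s["eef_pos"],s["force"])
pt,dt=grab_frame("top");ps,ds=grab_frame("side")
c,M=cam("top");h=cv2.cvtColor(pt,cv2.COLOR_RGB2HSV).astype(int)
m=(h[...,0]>45)&(h[...,0]<72)&(h[...,1]>130);m[:110]=0;m[210:]=0;m[:,:140]=0;m[:,250:]=0
b=max(blobs(m),key=np.sum);r=rect(b);P=ray(c,M,r,.029);(x,y),_=cv2.minEnclosingCircle((P[:,:2]*1e3).astype(np.float32));print(b.sum(),"coil",x,y)
cv2.imwrite("pics/s5.png",np.hstack([cv2.resize(ps[80:200,210:370,::-1],(400,300)),cv2.resize(pt[110:230,120:280,::-1],(400,300))]))
E
```

```text
[0.47881006 0.18035257 0.06726252] [-0.3478102   0.13766408 -2.20466304]
949 coil 602.0911254882812 197.08270263671875
```

View pics/s5.png

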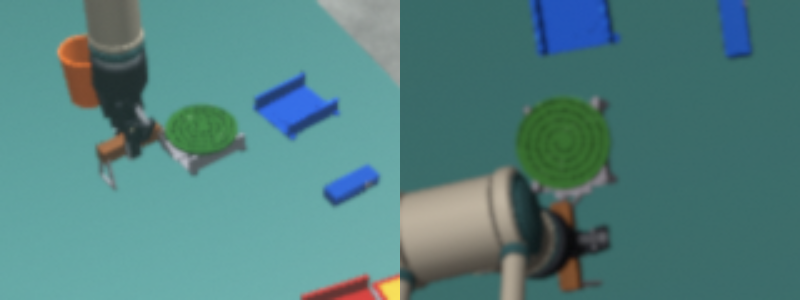

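The coil lies flat and centred across the stand, at (202,128) in the left panel and (563,142) in the right. I'll draw the spatula straight out along -x.

>>> move_arm(commands=[0.1,0,0,0,0,0,1,0.25,0,0,0,0,0,1,0.4,0,0,0,0,0,1,0.6,0,0,0,0,0,1,0.6,0,0,0,0,0,1,0.6,0,0,0,0,0,1,0.6,0,0,0,0,0,1,0.6,0,0,0,0,0,1,0.6,0,0,0,0,0,1,0.6,0,0,0,0,0,1,0.4,0,0,0,0,0,1,0.2,0,0,0,0,0,1])

```text
time_s: 17.65
eef_pos: [0.3387, 0.1601, 0.0672]
tool_rot: [-0.001, -0.072, 0.997, -0.0]
force: [-1.0, 0.7, -1.6]
gripper_width: 0.021
grip_force: 81.6
```

>>> move_arm(commands=[0.05,0,0.05,0,0,0,1,0,0,0.1,0,0,0,1,0,0,0.1,0,0,0,1,0,0,0.1,0,0,0,1,0,0,0.06,0,0,0,1,0,0,0.04,0,0,0,1,0,0,0.03,0,0,0,1,0,0,0,0,0,0,1,0,0,0,0,0,0,1])

```text
time_s: 18.4
eef_pos: [0.3403, 0.1604, 0.0552]
tool_rot: [-0.0, -0.071, 0.997, 0.0]
force: [-0.4, -0.4, -1.6]
gripper_width: 0.0206
grip_force: 81.6
```

Just above the ledge; down 0.5 mm, then open, keeping the fingers centred.

>>> move_arm(commands=[0,0,0.02,0,0,0,1,0,0,0,0,0,0,1,0,0,0,0,0,0,0,0,0,0,0,0,0,0,0,0,0,0,0,0,0,0,0,0,0,0,0,0,0,0,0,0,0,0,0,0,0,0,0,0,0,0,0,0,0,0,0,0,0,0,0,0,0,0,0,0,0,0,0,0,0,0,0,0,0,0,0,0,0,0])

```text
time_s: 19.4
eef_pos: [0.3402, 0.1604, 0.0548]
tool_rot: [-0.0, -0.071, 0.997, 0.0]
force: [-0.3, -0.4, 0.0]
gripper_width: 0.0855
grip_force: 0.0
```

>>> move_arm(commands=[0,0,-0.2,0,0,0,0,0,0,-0.4,0,0,0,0,0,0,-0.6,0,0,0,0,0,0,-0.8,0,0,0,0,0,0,-0.8,0,0,0,0,0,0,-0.8,0,0,0,0,0,0,-0.8,0,0,0,0,0,0,-0.6,0,0,0,0,0,0,-0.3,0,0,0,0,0,0,0,0,0,0,0,0,0,0,0,0,0,0])

```text
time_s: 20.32
eef_pos: [0.34, 0.1603, 0.1872]
tool_rot: [0.0, -0.071, 0.997, 0.0]
force: [-0.2, -0.3, -0.7]
gripper_width: 0.0855
grip_force: 0.0
```

```bash
python3 - <<'E'
from h import *
ps,ds=grab_frame("side");pw,_=grab_frame("wrist")
cv2.imwrite("pics/s6.png",np.hstack([cv2.resize(ps[80:200,210:370,::-1],(400,300)),cv2.resize(pw[:,:,::-1],(400,250),interpolation=cv2.INTER_AREA)[:, :] if False else cv2.copyMakeBorder(cv2.resize(pw[:,:,::-1],(400,250)),0,50,0,0,cv2.BORDER_CONSTANT)]))
pt,_=grab_frame("top");c,M=cam("top");h=cv2.cvtColor(pt,cv2.COLOR_RGB2HSV).astype(int)
m=(h[...,0]>45)&(h[...,0]<72)&(h[...,1]>130);m[:110]=0;m[210:]=0;m[:,:140]=0;m[:,250:]=0
b=max(blobs(m),key=np.sum);P=ray(c,M,rect(b),.029);print(b.sum(),"coil",cv2.minEnclosingCircle((P[:,:2]*1e3).astype(np.float32)))
E
```

```text
953 coil ((602.0911254882812, 197.08270263671875), 51.19075393676758)
```

View pics/s6.png

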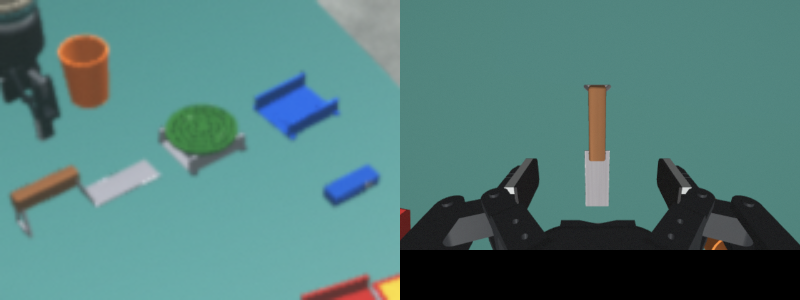

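The coil sits on the stand at (202,128). The spatula stands flat, with its blade at (122,183) clear of the stand, and the gripper is up and empty, so I'm handing in.

```bash
python3 -c "
from bench import order
print(order.sign_off())"
```

```text
the job is handed in; nothing more can be done
None
```

The coil lies flat and centred on the steel stand to within about 2 mm by the top camera; the spatula is set down flat on the ledge, blade centre about 140 mm in front of the stand's centre, and the job was handed in at about 20.5 s with no verdict returned.

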